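# Clear spent labware through the edge gate into the waste bin

### The arm

A 7-joint arm with a two-finger parallel gripper is mounted at the origin on the work surface. World frame = base frame: x ahead of the robot, y to its left, z up, the work surface at z = 0. Lengths are in m, angles in rad, forces in N, time in s.
With the tool pointing down it reaches from about 0.35 to 0.9 m from the base axis. Payload 8.1 kg.
Tool frame: the origin (TCP) lies at the very end of the fingers, on their centre line; the grasp point (between the pads) lies 19 mm behind it (arm.grasp_offset is the distance from the TCP to the grasp point, in m); z points along the fingers, y is the direction in which the jaws open and shut (so a half turn about z gives the same grasp; the last joint's range is limited). The gripper opens to 92 mm and grips with 3 to 60 N. Pads are 19 mm wide; open, the fingers measure 130 mm over their backs; the gripper's body (75 mm by 190 mm) begins 47 mm behind the grasp point.
Start: joints at [-1.399, 0.434, 0.025, 1.573, -0.012, 1.134, -0.075], TCP at [0.17, 0.602, 0.227] pointing down, gripper open.
Joint ranges: [-2.62, 2.62], [-0.44, 2.09], [-1.27, 1.32], [0.08, 2.57], [-1.32, 4.46], [0.12, 2], [-2.74, 2.74]. Speed limits (rad/s): [2.22, 2.22, 3.01, 3.01, 3.14, 3.14, 3.14].

### API

Orientations are given as a rotation vector (axis times angle).
In Python, from cell import arm, eyes, workorder gives the robot as it stands.
- The arm moves only by the shell command python3 -m inch 'ROWS' [FORCE]. ROWS is JSON, a list that holds one entry, the list of rows, each a list of 5 numbers: the closure, from 0 (fully open) to 1 (shut), then the shift along the tool's x, y, z in mm, then the turn about the tool's z in degrees. A call has 1 to 12 rows; each row shifts and turns the pose as measured when the row begins, along the tool's axes as they then stand; what a row does not reach is not made up. A row lasts 1/10 s, in which the tool goes at most 50 mm and 8.59 degrees, less where a joint would pass 70% of its speed; a pose out of reach is approached as far as the arm can. A call with a gripper value outside its range is refused whole. The fingers move at their own pace and stop on an object; FORCE is the grip in N (left out, the last holds). Time passes only in rows, so rows that do not move let the fingers close. It gives the time, the measured TCP pose, the force and the opening at its end, in the units of the state.
- arm.observe(): the state, without advancing time (a new reading comes with each control period).
- eyes.get_image(name): name is "side" or "top" or "wrist"; returns a dict with "frame" (400x640x3 uint8, blue, green, red), "intrinsics" (3x3 intrinsics, pixels), "rvec" (rotation vector, rad) and "tvec" (3), from world to camera coordinates, as OpenCV has them; the wrist camera has in their place "T_tool_cam" (4x4, takes a point from camera to tool coordinates, whose origin is the TCP and whose axes are the flange's). Camera axes: x right, y down, z forward; pixel columns grow to the right and rows downward; lengths in m; the calibration is good to about 2 mm. A picture is of the moment at which its call begins: read the wrist's pose just before it. There is no depth.
- workorder.sign_off(): hands the job in, once; it reports no verdict.
The state is a dict: "clock": time; "joints": joint angles; "dq": joint speeds; "joint_efforts": joint torques, N m; "position": TCP position; "ee_rot": TCP orientation; "force": force on the tool from outside, world axes, zero at the start; "ft_torque": the same for the moment, N m; "width": opening from 0.0 (shut) to 1.0 (fully open).
Only numpy, scipy, OpenCV 4.12 (cv2) and the standard library are available. Lean on these libraries where they do the work, as an engineer would, in place of code of your own. Each camera call takes 0.05 s, during which the arm holds its last target.

### The job

Clear the used labware from the steel bench: slide the gate in the edge guard fully open, push the white well block and the rack that holds no tubes through the gap so that both drop off the edge into the waste bin below, without picking them up, then slide the gate fully shut. Leave the rack full of tubes, the bottle and the beaker where they stand.

Things in the scene. Friction and masses are not known exactly. Their poses are not given: they have to be found in the camera images.
- gap (a point): Middle of the gap in the edge guard, at table height on the bench's far edge, which runs along world y. The guard is a steel strip 40 mm high along this edge, its inner face 16 mm (gap's end posts 21 mm) nearer the robot than this point. The gap is 160 mm wide along y, with no sill. Guard and bin shift together in y from start to start. Axes as the world's.
- bin_floor (a point): Point on the waste bin's inner floor, 35 mm nearer the robot than its centre, 180 mm below the table top. The bin is grey plastic, open-topped, under the edge: inside 298 mm in x by 288 mm in y, rim 45 mm below the table top; the centre is 145 mm beyond (+x) the gap point and level with it in y. Axes as the world's.
- gate_post (a point): Centre of the upright round black post on the gate's top, by which it is slid: 20 mm diameter, standing from 46 to 95 mm above the table; this point is at 72 mm. The gate is a steel strip 180 mm long, 40 mm high, just outside the guard; the post stands at its middle.
- gate (a joint): Sliding travel of the gate in m: 0 = fully shut (post at the middle of the gap), 0.17 = fully open; opens towards +y. Starts shut or up to 30 mm ajar. It moves with about 3 N (some 2 N more at 0.25 m/s) and stays where it is left.
- well_block_mid (a point): Centre (half-way up) of the used well block: a solid white plastic block 127 mm long (its x) by 85 mm wide (its y) by 40 mm high with a grid of square wells in its top, 0.14 to 0.28 kg, loose on the table in front of the gap, its length roughly along world x.
- empty_rack_mid (a point): Centre (half-way up) of the empty tube rack: grey plastic, 127 mm long (its x) by 85 mm wide (its y) by 55 mm high, rows of round holes in its top and no tubes, 0.11 to 0.23 kg, loose on the table to the left or the right of the well block, its length roughly along world x.
- full_rack: The rack to keep: the same grey rack, 127 x 85 mm, but full of capped tubes, 80 mm high in all, loose, on the other side of the well block. Origin at the centre of its underside.
- bottle: Amber bottle, 64 mm diameter, 150 mm high, loose, far to the left. Origin at the centre of its underside.
- beaker: White beaker, 72 mm diameter, 85 mm high, loose, far to the right. Origin at the centre of its underside.

How it is judged:
On the way, in this order (a step that is already met when the one before it is completed fails the run):
1. the gate is slid open (at least 150 of its 170 mm) (value of joint gate above 0.15 m), for 0.1 s.
2. the well block and the empty rack are both in the bin (z of empty_rack_mid in the frame of bin_floor between -0.01 and 0.135 m and x of empty_rack_mid in the frame of bin_floor between -0.114 and 0.184 m and y of empty_rack_mid in the frame of bin_floor between -0.145 and 0.145 m and z of well_block_mid in the frame of bin_floor between -0.01 and 0.135 m and x of well_block_mid in the frame of bin_floor between -0.114 and 0.184 m and y of well_block_mid in the frame of bin_floor between -0.145 and 0.145 m), for 0.2 s.
At the end, for the whole second after the job is handed in: The well block and the empty rack are at rest inside the waste bin, their centres below its rim, and the gate is shut to within 12 mm (all of step 2 and value of joint gate below 0.012 m and linear speed of each of empty_rack, well_block below 0.03 m/s); the robot touches nothing.
It fails at once if the well block or the empty rack is picked up (its centre over 85 mm above the table) (height (world z) of any of empty_rack_mid, well_block_mid above 0.085 m).
It fails at once if the rack full of tubes is moved by over 20 mm or tipped (distance of full_rack from where it was at the start of the episode above 0.02 m or angle between full_rack's own z axis and vertical above 0.3 rad).
It fails at once if the bottle or the beaker is moved by over 20 mm or tipped (distance of any of bottle, beaker from where it was at the start of the episode above 0.02 m or angle between any of bottle, beaker's own z axis and vertical above 0.3 rad).
It also fails if it takes over 72 s, if anything falls off the work surface, if the arm or the gripper's body presses on something with over 40 N, if the wrist force passes 120 N, or if a joint passes its speed limit or range.

## Working session

There is one attempt and no reset: what is moved stays moved. The work goes in short steps, Python scripts to look and compute and a shell command to move; the robot and the scene stay as the last step left them, time stands still between calls to the robot, and variables do not carry over. Pictures are saved under pics/ and viewed, and the job is handed in when it is done.

```bash
ls; mkdir -p pics; python3 - <<'E'
from cell import arm, eyes, workorder
import cv2
s=arm.observe()
print({k:s[k] for k in('clock','position','ee_rot','force','width')})
for n in('top','side'):
    d=eyes.get_image(n); cv2.imwrite(f'pics/{n}0.png',d['frame']); print(n,d['intrinsics'],d['rvec'],d['tvec'])
E
```

```text
pics
{'clock': 0.0, 'position': array([0.16949742, 0.60104383, 0.22594472]), 'ee_rot': array([-4.30411723e-01, -3.11187781e+00,  2.45727477e-03]), 'force': array([ 1.37573641,  0.10241435, -1.26703509]), 'width': 0.9970141431709569}
top [[362.14906964   0.         320.29064894]
 [  0.         362.14906964 200.04396769]
 [  0.           0.           1.        ]] [ 2.13175323 -2.15715385  0.17718571] [-0.02138256  0.6008464   1.35427977]
side [[370.99518401   0.         318.83816368]
 [  0.         370.99518401 202.09559987]
 [  0.           0.           1.        ]] [ 0.06881867 -2.74015326  1.42964326] [0.58763256 0.01364561 1.14940953]
```

View pics/top0.png

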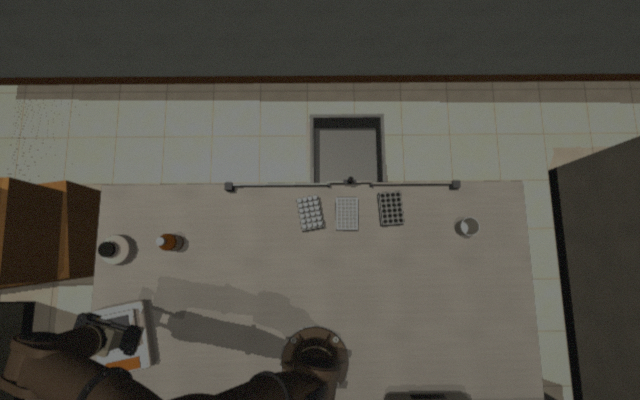

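View pics/side0.png

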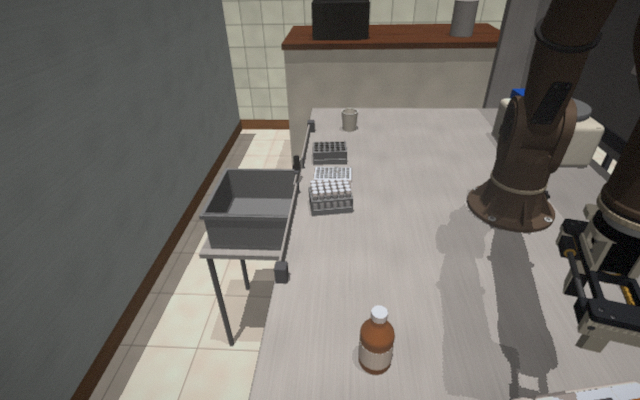

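The top view shows the full rack at about (310,213), the well block at (347,213), the empty rack at (390,208), and the post at about (350,181). The bottle is at (170,242) and the beaker at (467,228). Next I'll measure these.

```bash
cat > h.py <<'E'
import numpy as np, cv2
from cell import arm, eyes, workorder
def ray(d,u,v):
    K=np.array(d['intrinsics']);R,_=cv2.Rodrigues(np.array(d['rvec'],float));t=np.array(d['tvec'],float).ravel()
    c=-R.T@t; r=R.T@np.linalg.inv(K)@np.array([u,v,1.]); return c,r
def plane(d,u,v,z):
    c,r=ray(d,u,v); return c+r*(z-c[2])/r[2]
def px(d,P):
    return cv2.projectPoints(np.array(P,float).reshape(-1,1,3),np.array(d['rvec'],float),np.array(d['tvec'],float),np.array(d['intrinsics']),None)[0].reshape(-1,2)
E
python3 - <<'E'
from h import *
d=eyes.get_image('top'); f=d['frame']
c=f[165:245,280:410]; c=cv2.convertScaleAbs(cv2.resize(c,None,fx=6,fy=6,interpolation=cv2.INTER_CUBIC),alpha=1.3)
cv2.imwrite('pics/top1.png',c)
d2=eyes.get_image('side'); c=d2['frame'][90:230,270:380]; cv2.imwrite('pics/side1.png',cv2.resize(c,None,fx=4,fy=4,interpolation=cv2.INTER_CUBIC))
for n,u,v,z in(('post',350,179.5,.095),('postL',229,187,.04),('postR',455,184,.04),('binL',311,115,-.045),('binR',384,115,-.045)): print(n,plane(d,u,v,z).round(3))
E
```

```text
post [ 0.67  -0.141  0.095]
postL [0.657 0.327 0.04 ]
postR [ 0.66  -0.559  0.04 ]
binL [ 0.984  0.006 -0.045]
binR [ 0.981 -0.307 -0.045]
```

View pics/top1.png

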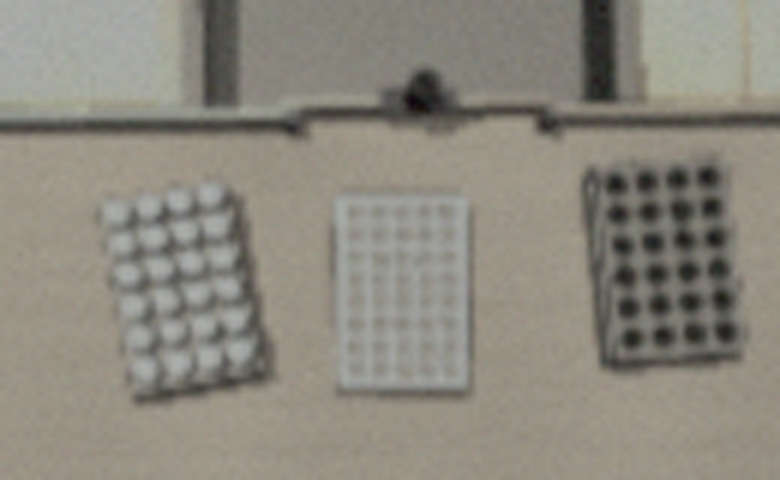

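View pics/side1.png

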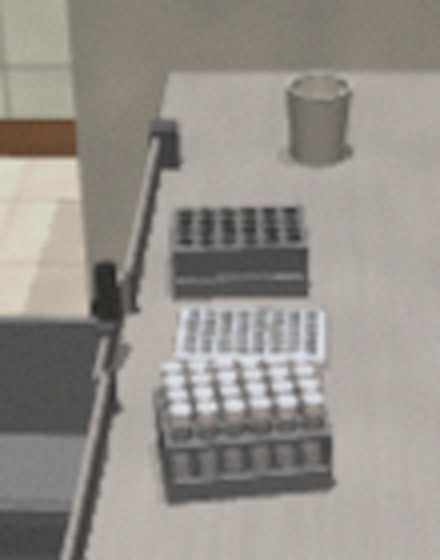

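```bash
python3 - <<'E'
from h import *
d=eyes.get_image('top')
P=lambda u,v,z:plane(d,280+u/6-.4,165+v/6-.4,z).round(3)
for n,u,v,z in(('gapL',297,125,.04),('gapR',548,121,.04),('postTop',424,84,.095),
 ('wb1',336,197,.04),('wb2',470,195,.04),('wb3',469,391,.04),('wb4',340,391,.04),
 ('er FL',602,166,.055),('er FR',722,158,.055),('er BR',741,354,.055),('er BL',615,360,.055),
 ('fr FL',103,196,.08),('fr FR',222,180,.08),('fr BR',258,370,.08),('fr BL',135,390,.03)): print(n,P(u,v,z))
print('bott',plane(d,170,242,.1).round(3),'beaker',plane(d,467,228,.04).round(3))
E
```

```text
gapL [ 0.659 -0.064  0.04 ]
gapR [ 0.66  -0.228  0.04 ]
postTop [ 0.674 -0.142  0.095]
wb1 [ 0.611 -0.088  0.04 ]
wb2 [ 0.612 -0.175  0.04 ]
wb3 [ 0.484 -0.171  0.04 ]
wb4 [ 0.485 -0.088  0.04 ]
er FL [ 0.627 -0.259  0.055]
er FR [ 0.632 -0.337  0.055]
er BR [ 0.505 -0.343  0.055]
er BL [ 0.502 -0.263  0.055]
fr FL [0.607 0.061 0.08 ]
fr FR [ 0.616 -0.014  0.08 ]
fr BR [ 0.496 -0.036  0.08 ]
fr BL [0.488 0.043 0.03 ]
bott [0.444 0.521 0.1  ] beaker [ 0.486 -0.593  0.04 ]
```

Tool yaw is off by about 15.7°, so I'll turn it out and head for the gate post at a safe height. The measured sizes match: the gap is about 164 mm and the block about 127x85 mm.

```bash
cat > st.py <<'E'
import sys
from h import *
from scipy.spatial.transform import Rotation as Ro
s=arm.observe(); R=Ro.from_rotvec(s['ee_rot']).as_matrix(); p=s['position']
a=np.degrees(np.arctan2(-R[0,1],-R[0,0]))
print('t',round(s['clock'],2),'p',(p*1e3).round(1),'turn to align',round(a,2),'F',s['force'].round(1),'w',round(s['width'],3),'tilt',np.degrees(np.arccos(-R[2,2])).round(2))
if len(sys.argv)>3:
    print('tool shift now',(R.T@(np.array([float(x) for x in sys.argv[1:4]])-p*1e3)).round(1))
E
python3 -m inch '[[[0,0,0,0,-8],[0,0,0,0,-7.5],[0,-26,-40,0,0],[0,-26,-40,0,0],[0,-26,-40,0,0],[0,-26,-40,0,0],[0,-26,-40,0,0],[0,-26,-40,0,0],[0,-26,-40,0,0],[0,-26,-40,0,0],[0,-26,-40,0,0],[0,-26,-40,0,0]]]'; python3 st.py 674 -144 200
```

```text
clock: 1.45
position: [0.4369, 0.1954, 0.2245]
ee_rot: [0.032, -3.14, -0.005]
force: [0.6, 1.2, 0.1]
width: 0.998
t 1.45 p [436.9 195.4 224.5] turn to align 1.18 F [0.6 1.2 0.1] w 0.998 tilt 0.19
tool shift now [-230.1 -344.2   23.1]
```

```bash
python3 -m inch '[[[0,-26,-39,2,1.2],[0,-26,-39,2,0],[0,-26,-39,2,0],[0,-26,-39,2,0],[0,-26,-39,2,0],[0,-26,-39,2,0],[0,-26,-39,2,0],[0,-26,-39,2,0],[0,-24,-34,2,0],[0,0,0,0,0]]]'; python3 st.py 674 -144 130
python3 - <<'E'
from h import *
d=eyes.get_image('wrist'); cv2.imwrite('pics/w0.png',d['frame']); d=eyes.get_image('top'); cv2.imwrite('pics/t2.png',cv2.resize(d['frame'][100:260,240:440],None,fx=4,fy=3.7))
E
```

```text
clock: 2.45
position: [0.6782, -0.1734, 0.2043]
ee_rot: [0.009, 3.14, 0.001]
force: [-0.7, -0.3, 0.0]
width: 1.002
t 2.45 p [ 678.2 -173.4  204.3] turn to align -0.34 F [-0.7 -0.3  0. ] w 1.002 tilt 0.11
tool shift now [ 4.5 29.3 74.4]
```

View pics/w0.png

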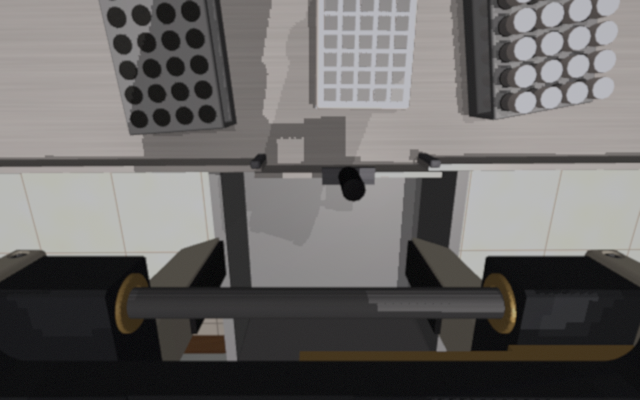

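The wrist view shows the post top at about (352,188), the gap's end posts at (262,160) and (425,160), the block's front edge at (316..410,107), and the front corners of the empty rack at (130,133) and (233,125).

```bash
cat >> h.py <<'E'
from scipy.spatial.transform import Rotation as Ro
def wplane(d,s,u,v,z):
    R=Ro.from_rotvec(s['ee_rot']).as_matrix();T=np.array(d['T_tool_cam'])
    c=s['position']+R@T[:3,3]; r=R@T[:3,:3]@np.linalg.inv(np.array(d['intrinsics']))@np.array([u,v,1.])
    return c+r*(z-c[2])/r[2]
E
python3 - <<'E'
from h import *
s=arm.observe();d=eyes.get_image('wrist')
for n,u,v,z in(('post',352,188,.095),('gL',420,156,.04),('gR',266,157,.04),('wbR',316,106,.04),('wbL',409,106,.04),('erR',129,133,.055),('erL',233,125,.055),('frR',492,117,.055)): print(n,wplane(d,s,u,v,z).round(4))
print(np.array(d['T_tool_cam']).round(3))
E
```

```text
post [ 0.6714 -0.1387  0.095 ]
gL [ 0.6551 -0.0688  0.04  ]
gR [ 0.6558 -0.2151  0.04  ]
wbR [ 0.6091 -0.1676  0.04  ]
wbL [ 0.6092 -0.0829  0.04  ]
erR [ 0.6314 -0.3334  0.055 ]
erL [ 0.6246 -0.2408  0.055 ]
frR [ 0.618  -0.0133  0.055 ]
[[ 0.001 -0.956 -0.293  0.079]
 [ 1.     0.001 -0.001 -0.001]
 [ 0.001 -0.293  0.956 -0.159]
 [ 0.     0.     0.     1.   ]]
```

```bash
python3 -m inch '[[[0,2,16,30,0],[0,2,16,35,0],[0,0,2,40,0],[0,0,0,40,0],[0,0,0,2,0],[1,0,0,0,0],[1,0,0,0,0],[1,0,0,0,0],[1,0,0,0,0],[1,0,0,0,0]]]' 12; python3 st.py 674 28 57
```

```text
clock: 3.6
position: [0.6769, -0.1184, 0.0666]
ee_rot: [-0.02, 3.125, 0.015]
force: [0.6, -3.3, -2.1]
width: 0.616
t 3.6 p [ 676.9 -118.4   66.6] turn to align 0.75 F [ 0.6 -3.3 -2.1] w 0.616 tilt 1.08
tool shift now [  1.2 146.3  11. ]
```

```bash
python3 -m inch '[[[1,0,0,8,0],[1,0,0,0,0],[1,0,0,0,0],[1,0,0,0,0],[1,0,0,0,0],[1,0,0,0,0]]]' 12; python3 st.py 674 28 57
```

```text
clock: 4.2
position: [0.6784, -0.1212, 0.0598]
ee_rot: [-0.017, 3.122, 0.011]
force: [0.2, -2.6, -0.1]
width: 0.212
t 4.2 p [ 678.4 -121.2   59.8] turn to align 0.61 F [ 0.2 -2.6 -0.1] w 0.212 tilt 1.21
tool shift now [  2.9 149.3   3.8]
```

The post is gripped: the opening is 19.5 mm against its 20 mm diameter. Now I'll slide it open.

```bash
python3 -m inch '[[[1,0,14,0,0],[1,0,16,0,0],[1,0,16,0,0],[1,0,16,0,0],[1,0,16,0,0],[1,0,16,0,0],[1,0,16,0,0],[1,0,16,0,0],[1,0,12,0,0],[1,0,8,0,0],[1,0,5,0,0]]]' 12; python3 st.py 674 28 57
```

```text
clock: 5.3
position: [0.6784, 0.028, 0.0598]
ee_rot: [-0.007, 3.118, -0.017]
force: [3.8, -24.4, -6.1]
width: 0.279
t 5.3 p [678.4  28.   59.8] turn to align 0.26 F [  3.8 -24.4  -6.1] w 0.279 tilt 1.5
tool shift now [4.5 0.  2.6]
```

```bash
python3 -m inch '[[[0.5,0,-3,0,0],[0.5,0,0,0,0],[0.5,0,0,0,0],[0.5,0,0,-40,0],[0.5,0,0,-40,0],[0.5,30,-20,-20,0],[0.5,40,-25,0,0],[0.5,40,-25,0,0],[0.5,40,-25,0,0],[0.5,40,-25,0,0],[0.5,20,-20,0,0],[0.5,0,0,0,0]]]' 12; python3 st.py 445 -129 25
python3 - <<'E'
from h import *
s=arm.observe();d=eyes.get_image('wrist'); cv2.imwrite('pics/w1.png',d['frame']);d=eyes.get_image('top'); cv2.imwrite('pics/t3.png',cv2.resize(d['frame'][140:260,250:430],None,fx=4,fy=4))
E
```

```text
clock: 6.5
position: [0.458, -0.1024, 0.1594]
ee_rot: [-0.035, 3.121, 0.007]
force: [-0.0, 0.3, 1.1]
width: 0.499
t 6.5 p [ 458.  -102.4  159.4] turn to align 1.27 F [-0.   0.3  1.1] w 0.499 tilt 1.18
tool shift now [ 16.3 -26.9 133.9]
```

View pics/w1.png

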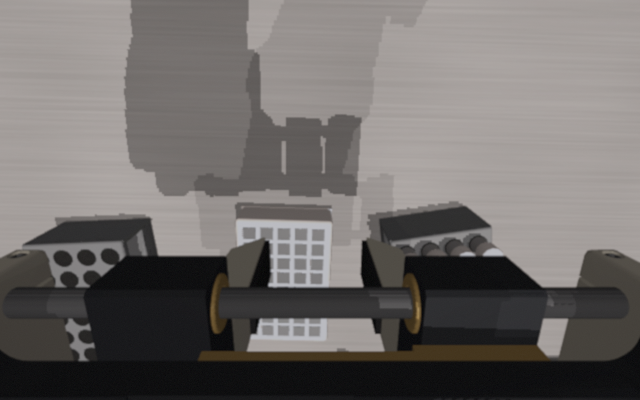

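View pics/t3.png

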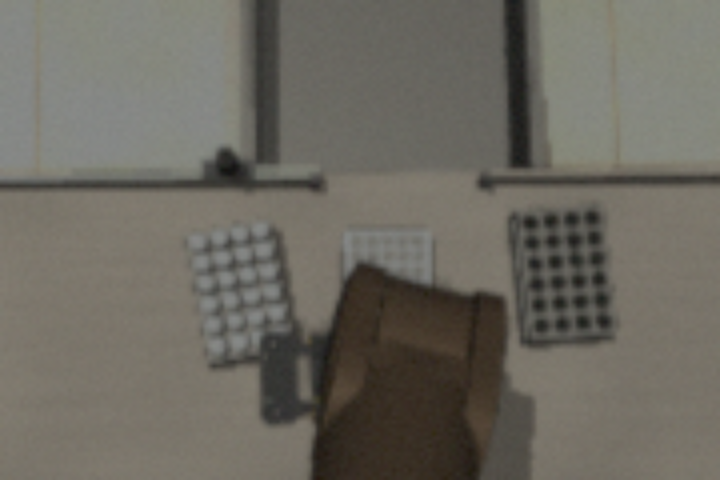

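```bash
python3 - <<'E'
from h import *
s=arm.observe();d=eyes.get_image('wrist')
for n,u,v,z in(('wbR',236,219,.04),('wbL',330,221,.04),('frBR',384,239,.055),('wbR0',236,206,.0),): print(n,wplane(d,s,u,v,z).round(4))
E
python3 -m inch '[[[0.5,8,-13,20,1.2],[0.5,8,-13,35,0],[0.5,2,-1,40,0],[0.5,0,0,26,0],[0.5,0,0,5,0],[0.5,0,0,0,0]]]' 12; python3 st.py 450 -126 28
```

```text
wbR [ 0.4899 -0.1685  0.04  ]
wbL [ 0.4897 -0.0872  0.04  ]
frBR [ 0.4987 -0.0423  0.055 ]
wbR0 [ 0.4923 -0.1772  0.    ]
clock: 7.25
position: [0.4583, -0.1189, 0.0297]
ee_rot: [-0.03, 3.111, 0.011]
force: [0.8, -0.2, 0.4]
width: 0.499
t 7.25 p [ 458.3 -118.9   29.7] turn to align 1.13 F [ 0.8 -0.2  0.4] w 0.499 tilt 1.8
tool shift now [ 8.5 -6.9  1.4]
```

```bash
python3 -m inch '[[[0.5,0,-9,0,1.1],[0.5,-10,0,0,0],[0.5,-10,0,0,0],[0.5,-12,0,0,0],[0.5,-12,0,0,0],[0.5,-12,0,0,0],[0.5,-12,0,0,0],[0.5,-12,0,0,0]]]'; python3 st.py 640 -128 28
python3 - <<'E'
from h import *
d=eyes.get_image('top'); cv2.imwrite('pics/t4.png',cv2.resize(d['frame'][140:260,250:430],None,fx=4,fy=4))
d=eyes.get_image('side'); cv2.imwrite('pics/s4.png',cv2.resize(d['frame'][90:230,250:390],None,fx=4,fy=4))
E
```

```text
clock: 8.05
position: [0.5497, -0.1276, 0.04]
ee_rot: [-0.002, 3.101, 0.012]
force: [-1.5, -1.2, 1.0]
width: 0.5
t 8.05 p [ 549.7 -127.6   40. ] turn to align 0.07 F [-1.5 -1.2  1. ] w 0.5 tilt 2.35
tool shift now [-89.7  -0.6  15.6]
```

View pics/t4.png

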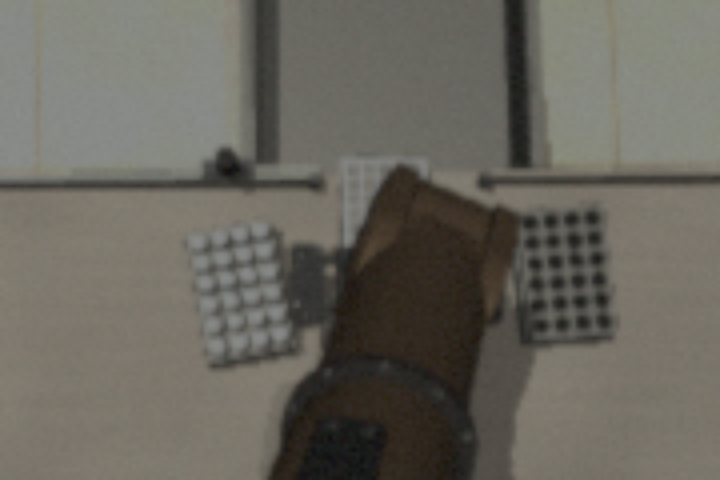

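View pics/s4.png

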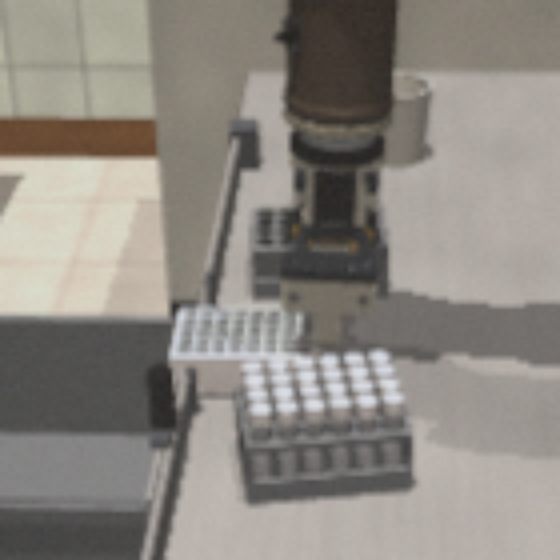

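The block goes straight into the gap, but the tool drifted up to z=40. I'll back off, lower it, and continue with z compensation.

```bash
python3 -m inch '[[[0.5,5,0,0,0],[0.5,3,0,14,0],[0.5,0,0,2,0],[0.5,-10,0,2,0],[0.5,-12,0,2,0],[0.5,-12,0,2,0],[0.5,-12,0,2,0]]]'; python3 st.py 640 -128 26
```

```text
clock: 8.85
position: [0.591, -0.1276, 0.02]
ee_rot: [-0.001, 3.099, 0.012]
force: [-1.6, -0.5, 1.7]
width: 0.499
t 8.85 p [ 591.  -127.6   20. ] turn to align 0.05 F [-1.6 -0.5  1.7] w 0.499 tilt 2.49
tool shift now [-49.3  -0.4  -3.9]
```

```bash
python3 -m inch '[[[0.5,-12,0,-3,0],[0.5,-12,0,0.5,0],[0.5,-12,0,0.5,0],[0.5,-12,0,0.5,0],[0.5,-6,0,0,0],[0.5,0,0,0,0]]]'; python3 st.py 640 -128 26
python3 - <<'E'
from h import *
d=eyes.get_image('top'); cv2.imwrite('pics/t5.png',cv2.resize(d['frame'][100:240,250:430],None,fx=4,fy=4))
d=eyes.get_image('side'); cv2.imwrite('pics/s5.png',cv2.resize(d['frame'][90:260,200:390],None,fx=3.5,fy=3.5))
E
```

```text
clock: 9.45
position: [0.6562, -0.1267, 0.0248]
ee_rot: [-0.006, 3.093, 0.01]
force: [-0.0, 0.1, -0.6]
width: 0.497
t 9.45 p [ 656.2 -126.7   24.8] turn to align 0.23 F [-0.   0.1 -0.6] w 0.497 tilt 2.82
tool shift now [16.1 -1.2 -2. ]
```

View pics/t5.png

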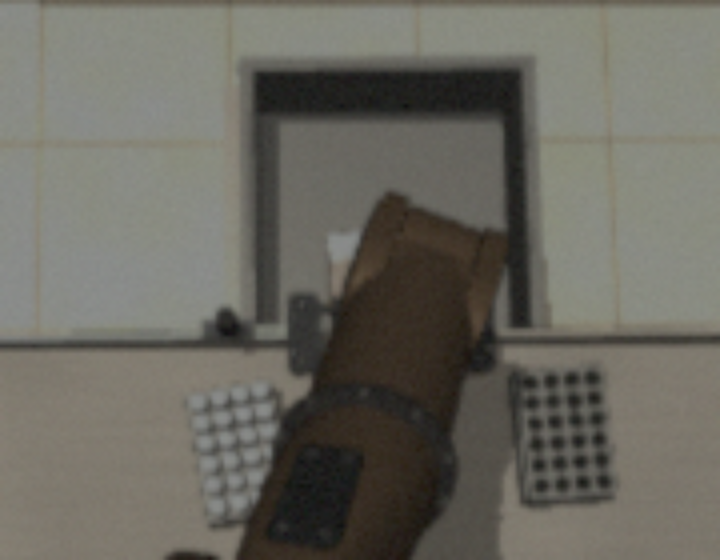

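View pics/s5.png

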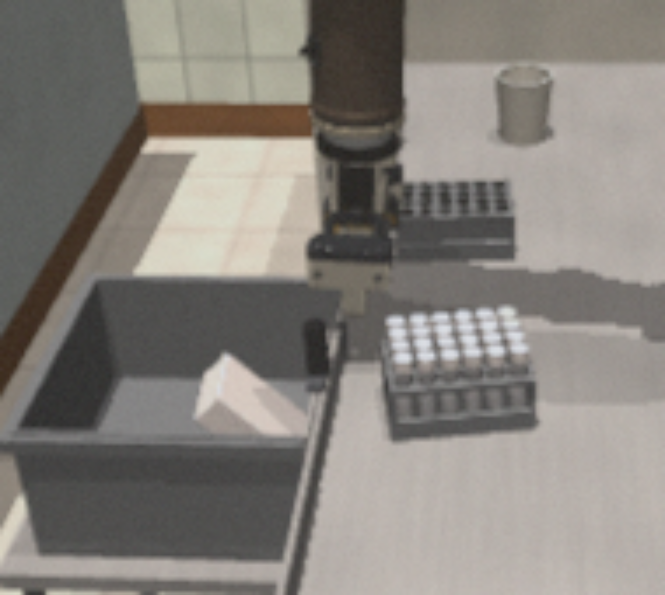

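The white block is lying in the bin, seen at about (245,395) in the side crop. Next I'll raise the arm and move to the -y side of the empty rack.

```bash
python3 -m inch '[[[0.5,10,0,-30,0],[0.5,5,0,-45,0],[0.5,15,-30,-45,0],[0.5,15,-40,-10,0],[0.5,15,-40,0,0],[0.5,12,-40,0,0],[0.5,8,-40,0,0],[0.5,5,-40,0,0],[0.5,0,-20,0,0],[0.5,0,0,0,0]]]'; python3 st.py 565 -385 28
python3 - <<'E'
from h import *
s=arm.observe();print(s['joints'].round(3))
d=eyes.get_image('top'); cv2.imwrite('pics/t6.png',cv2.resize(d['frame'][100:240,250:430],None,fx=4,fy=4))
d=eyes.get_image('side'); cv2.imwrite('pics/s6.png',cv2.resize(d['frame'][90:260,200:390],None,fx=3.5,fy=3.5))
E
```

```text
clock: 10.55
position: [0.5579, -0.382, 0.1494]
ee_rot: [-0.008, 3.097, 0.011]
force: [-0.3, 0.4, -0.3]
width: 0.506
t 10.55 p [ 557.9 -382.   149.4] turn to align 0.32 F [-0.3  0.4 -0.3] w 0.506 tilt 2.57
tool shift now [ -1.7  -3.9 121.5]
[ 0.306  0.579  0.361  1.582 -0.27   0.995  2.332]
```

View pics/t6.png

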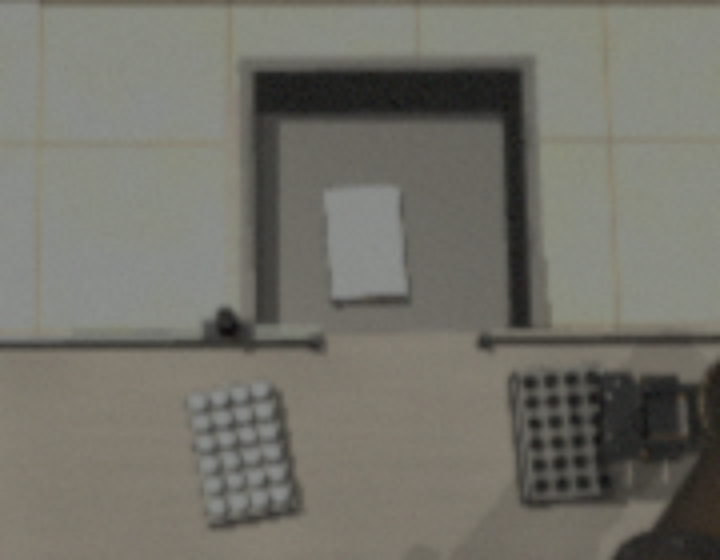

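View pics/s6.png

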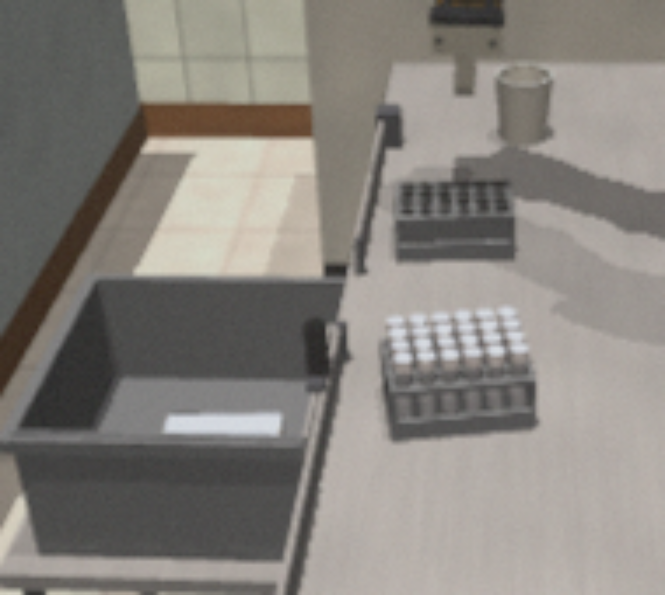

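```bash
python3 -m inch '[[[0.5,0,0,0,-8]]]'; python3 -c "
from h import *
print(arm.observe()['joints'].round(3))"; python3 st.py
```

```text
clock: 10.75
position: [0.5595, -0.3761, 0.1488]
ee_rot: [-0.233, 3.088, 0.012]
force: [-0.0, 0.6, -0.2]
width: 0.499
[ 0.324  0.573  0.321  1.583 -0.247  0.992  2.449]
t 10.75 p [ 559.5 -376.1  148.8] turn to align 8.65 F [-0.   0.6 -0.2] w 0.499 tilt 2.59
```

Negative turns raise q7 towards its limit, so I'll turn the other way, to "align" = -90.

```bash
python3 -m inch '[[[0.5,0,0,0,8.5],[0.5,0,0,0,8.5],[0.5,0,0,0,8.5],[0.5,0,0,0,8.5],[0.5,0,0,0,8.5],[0.5,0,0,0,8.5],[0.5,0,0,0,8.5],[0.5,0,0,0,8.5],[0.5,0,0,0,8.5],[0.5,0,0,0,8.5],[0.5,0,0,0,8.5],[0.5,0,0,0,5]]]'; python3 st.py 565 -385 28;  python3 -c "
from h import *
print(arm.observe()['joints'].round(3))"
```

```text
clock: 11.95
position: [0.5678, -0.3424, 0.1472]
ee_rot: [2.224, 2.206, 0.089]
force: [-0.7, -0.0, -0.2]
width: 0.5
t 11.95 p [ 567.8 -342.4  147.2] turn to align -90.41 F [-0.7 -0.  -0.2] w 0.5 tilt 3.28
tool shift now [-46.7  -7.8 117.4]
[ 0.019  0.65   0.767  1.629 -0.565  1.07   0.954]
```

```bash
python3 -m inch '[[[0.5,-24,-2,0,0],[0.5,-20,-2,20,0],[0.5,-2,-2,35,0],[0.5,0,-1,35,0],[0.5,0,0,20,0],[0.5,0,0,0,0]]]'; python3 st.py 565 -385 28
python3 - <<'E'
from h import *
s=arm.observe();d=eyes.get_image('wrist'); cv2.imwrite('pics/w2.png',d['frame'])
d=eyes.get_image('top'); cv2.imwrite('pics/t7.png',cv2.resize(d['frame'][100:240,300:480],None,fx=4,fy=4))
E
```

```text
clock: 12.55
position: [0.5723, -0.3682, 0.0317]
ee_rot: [2.213, 2.224, 0.105]
force: [-0.3, 1.0, -0.1]
width: 0.498
t 12.55 p [ 572.3 -368.2   31.7] turn to align -89.67 F [-0.3  1.  -0.1] w 0.498 tilt 3.82
tool shift now [-16.9  -7.5   2.6]
```

View pics/t7.png

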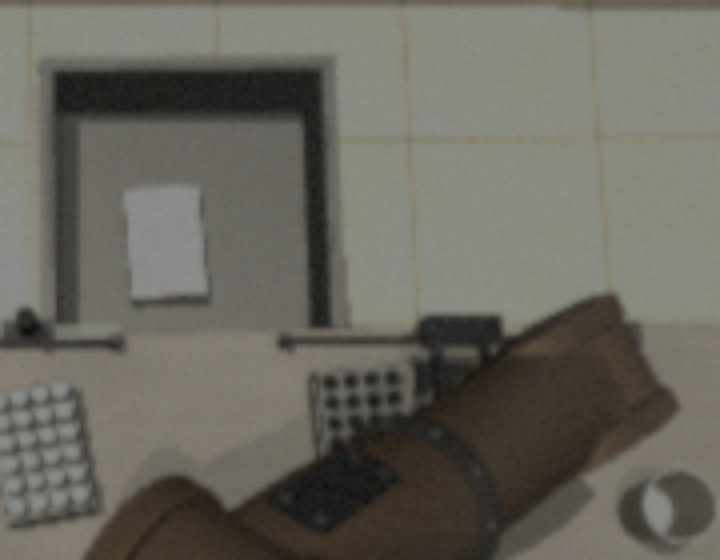

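View pics/w2.png

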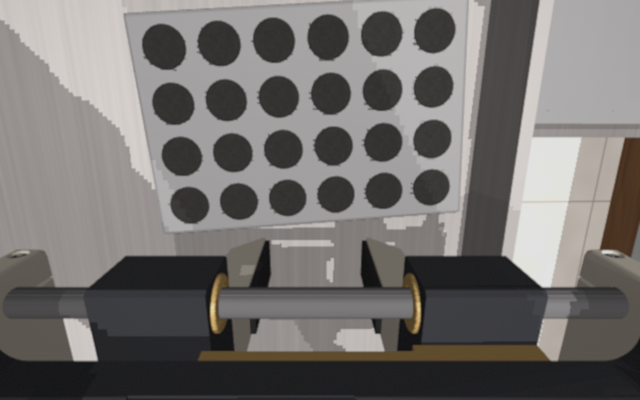

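```bash
python3 - <<'E'
from h import *
s=arm.observe();d=eyes.get_image('wrist')
for u,v in((165,231),(458,212),(126,14)): print(wplane(d,s,u,v,.055).round(4))
E
```

```text
[ 0.5082 -0.3491  0.055 ]
[ 0.6356 -0.342   0.055 ]
[ 0.503 -0.265  0.055]
```

```bash
python3 -m inch '[[[0.5,8,0,1,0],[0.5,12,0,0,0],[0.5,12,0,0,0],[0.5,12,0,0,0],[0.5,12,0,0,0],[0.5,12,0,0,0]]]'; python3 st.py 570 -218 28
```

```text
clock: 13.3
position: [0.5754, -0.2997, 0.0428]
ee_rot: [2.204, 2.213, 0.108]
force: [0.1, -0.5, -0.4]
width: 0.499
t 13.3 p [ 575.4 -299.7   42.8] turn to align -89.71 F [ 0.1 -0.5 -0.4] w 0.499 tilt 4.06
tool shift now [81.1 -6.1 17.5]
```

```bash
python3 -m inch '[[[0.5,-3,0,10,0],[0.5,8,-1,3,0],[0.5,12,-1,2,0],[0.5,12,-1,2,0],[0.5,12,-1,2,0],[0.5,12,-1,2,0]]]'; python3 st.py 570 -218 28
```

```text
clock: 13.9
position: [0.5713, -0.2423, 0.0221]
ee_rot: [2.204, 2.211, 0.107]
force: [0.3, 0.0, 1.2]
width: 0.499
t 13.9 p [ 571.3 -242.3   22.1] turn to align -89.75 F [0.3 0.  1.2] w 0.499 tilt 4.04
tool shift now [24.5 -0.9 -5.1]
```

```bash
python3 - <<'E'
from h import *
d=eyes.get_image('wrist'); cv2.imwrite('pics/w3.png',d['frame'])
E
```

```text
(no output)
```

View pics/w3.png

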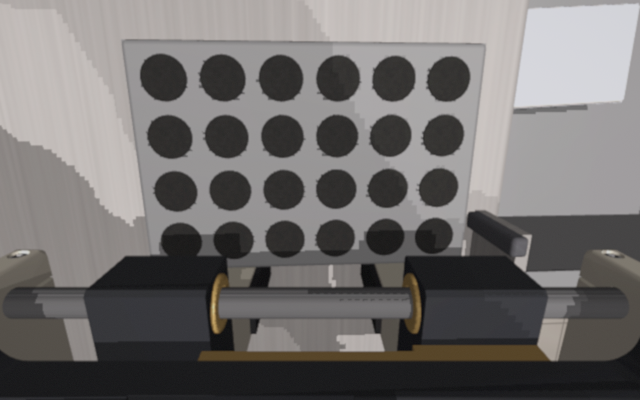

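```bash
python3 - <<'E'
from h import *
s=arm.observe();d=eyes.get_image('wrist')
for u,v in((124,41),(485,44),(465,262)): print(wplane(d,s,u,v,.055).round(4))
print(wplane(d,s,470,222,.04))
E
python3 -m inch '[[[0.5,9,0,-1,0],[0.5,12,-1,1,0],[0.5,10,0,1,0],[0.5,0,0,0,0]]]'; python3 st.py 570 -218 28
```

```text
[ 0.505  -0.1454  0.055 ]
[ 0.6294 -0.1445  0.055 ]
[ 0.6323 -0.2288  0.055 ]
[ 0.6405044 -0.2163605  0.04     ]
clock: 14.4
position: [0.5703, -0.2065, 0.0221]
ee_rot: [2.202, 2.215, 0.108]
force: [0.1, 1.1, -0.1]
width: 0.501
t 14.4 p [ 570.3 -206.5   22.1] turn to align -89.6 F [ 0.1  1.1 -0.1] w 0.501 tilt 4.07
tool shift now [-11.2   0.   -6.4]
```

```bash
python3 - <<'E'
from h import *
s=arm.observe();d=eyes.get_image('wrist'); cv2.imwrite('pics/w4.png',d['frame'])
E
```

```text
(no output)
```

View pics/w4.png

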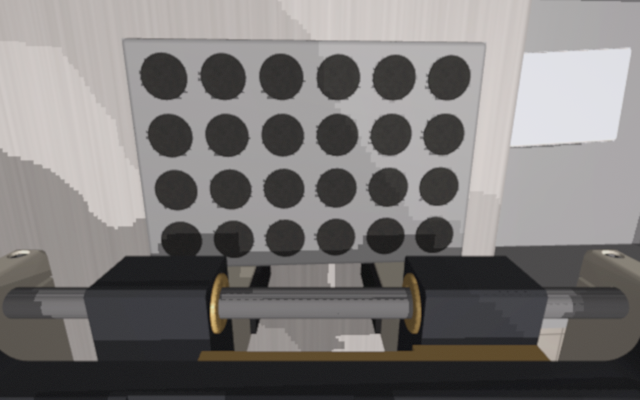

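The rack is squared at y≈-0.109..-0.194, inside the gap limits. I'll retreat, lift, turn back, and go behind it.

```bash
python3 -m inch '[[[0.5,-20,0,0,0],[0.5,-15,0,-30,0],[0.5,0,0,-45,0],[0.5,0,0,-40,0],[0.5,0,0,0,-8.5],[0.5,0,0,0,-8.5],[0.5,0,0,0,-8.5],[0.5,0,0,0,-8.5],[0.5,0,0,0,-8.5],[0.5,0,0,0,-8.5],[0.5,0,0,0,-8.5],[0.5,0,0,0,-8.5]]]'; python3 st.py
python3 -m inch '[[[0.5,0,0,0,-8.5],[0.5,0,0,0,-8.5],[0.5,0,0,0,0]]]'; python3 st.py 460 -151 145
```

```text
clock: 15.65
position: [0.5612, -0.2517, 0.1403]
ee_rot: [0.559, 3.039, 0.07]
force: [0.0, 0.3, -0.3]
width: 0.501
t 15.65 p [ 561.2 -251.7  140.3] turn to align -20.79 F [ 0.   0.3 -0.3] w 0.501 tilt 3.88
clock: 15.95
position: [0.5602, -0.2532, 0.1403]
ee_rot: [0.096, 3.083, 0.057]
force: [-0.4, -0.4, 0.7]
width: 0.502
t 15.95 p [ 560.2 -253.2  140.3] turn to align -3.5 F [-0.4 -0.4  0.7] w 0.502 tilt 3.86
tool shift now [106.1  96.   -6.8]
```

```bash
python3 -m inch '[[[0.5,25,15,-2,-3.5],[0.5,32,30,-2,0],[0.5,30,30,0,0],[0.5,15,12,0,0],[0.5,0,0,0,0]]]'; python3 st.py 455 -151 26
python3 - <<'E'
from h import *
d=eyes.get_image('wrist'); cv2.imwrite('pics/w5.png',d['frame'])
E
```

```text
clock: 16.45
position: [0.4551, -0.1634, 0.1405]
ee_rot: [0.04, 3.085, 0.055]
force: [1.1, -0.6, 0.7]
width: 0.498
t 16.45 p [ 455.1 -163.4  140.5] turn to align -1.42 F [ 1.1 -0.6  0.7] w 0.498 tilt 3.81
tool shift now [  6.8   8.2 114.7]
```

View pics/w5.png

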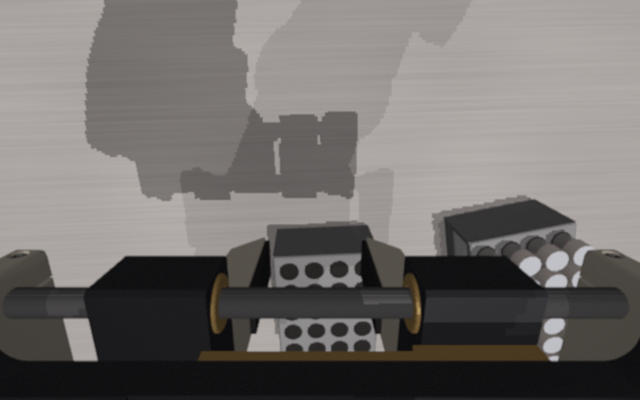

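```bash
python3 - <<'E'
from h import *
s=arm.observe();d=eyes.get_image('wrist')
print(wplane(d,s,274,257,.055),wplane(d,s,270,227,.0),wplane(d,s,367,224,.0),wplane(d,s,447,215,.055),wplane(d,s,470,250,.055))
E
python3 -m inch '[[[0.5,4,5,30,-1.4],[0.5,3,3,40,0],[0.5,0,0,38,0],[0.5,0,0,4,0],[0.5,0,0,0,0]]]'; python3 st.py 480 -149 26
```

```text
[ 0.50501651 -0.19604212  0.055     ] [ 5.04225762e-01 -2.04021375e-01  5.55111512e-17] [ 5.04745592e-01 -1.12455756e-01  5.55111512e-17] [ 0.47411791 -0.06122663  0.055     ] [ 0.50546037 -0.03911522  0.055     ]
clock: 17.05
position: [0.4668, -0.16, 0.0279]
ee_rot: [0.018, 3.073, 0.043]
force: [0.0, 0.5, -0.2]
width: 0.5
t 17.05 p [ 466.8 -160.    27.9] turn to align -0.62 F [ 0.   0.5 -0.2] w 0.5 tilt 4.25
tool shift now [-12.9  11.1   3.1]
```

```bash
python3 -m inch '[[[0.5,-4,5,0,-0.6],[0.5,-10,0,1,0],[0.5,-12,0,1.5,0],[0.5,-12,0,1.5,0],[0.5,-12,0,1.5,0],[0.5,-12,0,1.5,0],[0.5,-12,0,1.5,0]]]'; python3 st.py 650 -156 26
python3 - <<'E'
from h import *
d=eyes.get_image('wrist'); cv2.imwrite('pics/w6.png',d['frame'])
d=eyes.get_image('top'); cv2.imwrite('pics/t8.png',cv2.resize(d['frame'][100:240,250:430],None,fx=4,fy=4))
E
```

```text
clock: 17.75
position: [0.552, -0.1563, 0.0315]
ee_rot: [0.003, 3.063, 0.04]
force: [-0.8, 0.0, -0.8]
width: 0.496
t 17.75 p [ 552.  -156.3   31.5] turn to align -0.05 F [-0.8  0.  -0.8] w 0.496 tilt 4.71
tool shift now [-97.3   0.2  13.2]
```

View pics/t8.png

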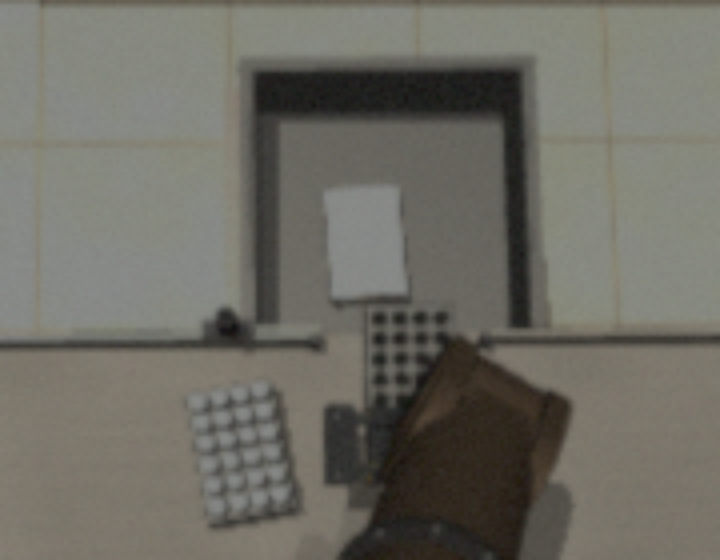

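The rack sits well inside the gap (366..452 against 325..485 px). I'll keep pushing.

```bash
python3 -m inch '[[[0.5,-12,0,4,0],[0.5,-12,0,2.5,0],[0.5,-12,0,2,0],[0.5,-12,0,2,0],[0.5,-12,0,2,0],[0.5,-12,0,2,0],[0.5,-12,0,2,0],[0.5,-6,0,1,0],[0.5,0,0,0,0]]]'; python3 st.py 650 -156 26
python3 - <<'E'
from h import *
d=eyes.get_image('top'); cv2.imwrite('pics/t9.png',cv2.resize(d['frame'][100:240,250:430],None,fx=4,fy=4))
d=eyes.get_image('side'); cv2.imwrite('pics/s9.png',cv2.resize(d['frame'][90:260,200:390],None,fx=3.5,fy=3.5))
E
```

```text
clock: 18.75
position: [0.6499, -0.1556, 0.0219]
ee_rot: [0.0, 3.062, 0.039]
force: [-0.5, -0.2, 0.4]
width: 0.499
t 18.75 p [ 649.9 -155.6   21.9] turn to align 0.04 F [-0.5 -0.2  0.4] w 0.499 tilt 4.77
tool shift now [-0.4 -0.2 -4.1]
```

View pics/t9.png

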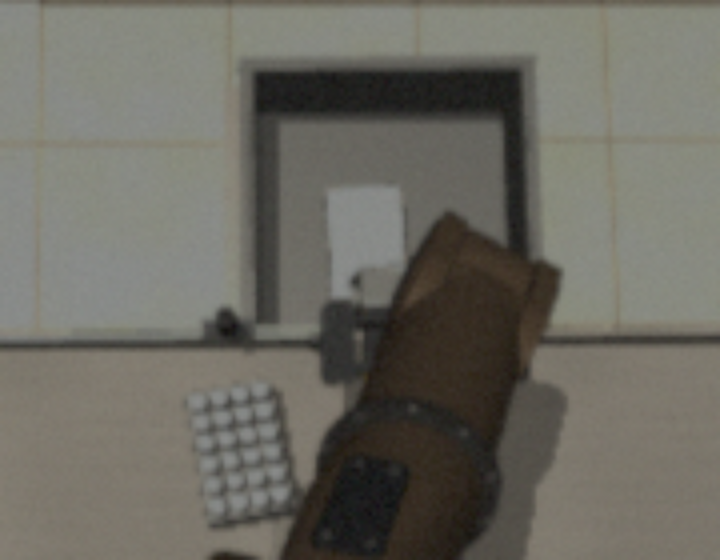

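View pics/s9.png

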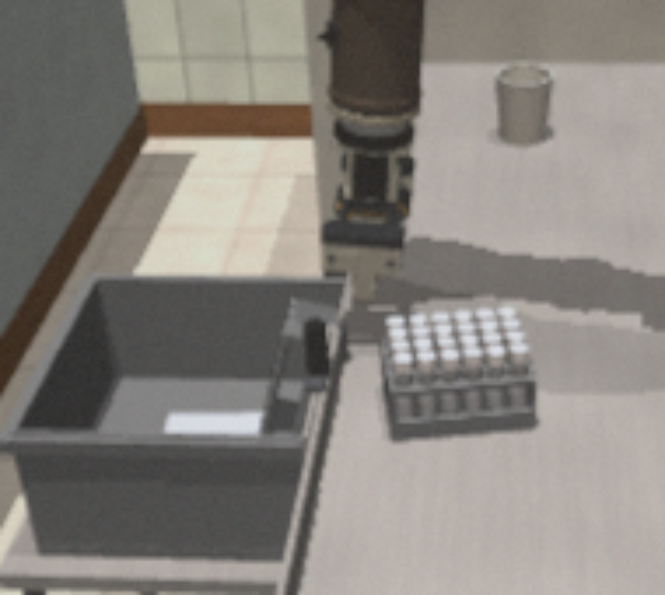

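The rack is steep against the bin's near wall. I'll raise the tool and see where it settles.

```bash
python3 -m inch '[[[0.5,15,0,-5,0],[0.5,20,0,-40,0],[0.5,40,0,-45,0],[0.5,40,0,-30,0],[0.5,0,0,0,0]]]'; python3 st.py 650 -156 26
python3 - <<'E'
from h import *
d=eyes.get_image('top'); cv2.imwrite('pics/t10.png',cv2.resize(d['frame'][100:240,250:430],None,fx=4,fy=4))
d=eyes.get_image('side'); cv2.imwrite('pics/s10.png',cv2.resize(d['frame'][90:260,200:390],None,fx=3.5,fy=3.5))
E
```

```text
clock: 19.35
position: [0.5255, -0.1588, 0.1273]
ee_rot: [0.003, 3.067, 0.041]
force: [0.6, -1.8, -0.0]
width: 0.499
t 19.35 p [ 525.5 -158.8  127.3] turn to align -0.05 F [ 0.6 -1.8 -0. ] w 0.499 tilt 4.51
tool shift now [-116.6    0.2  110.2]
```

View pics/t10.png

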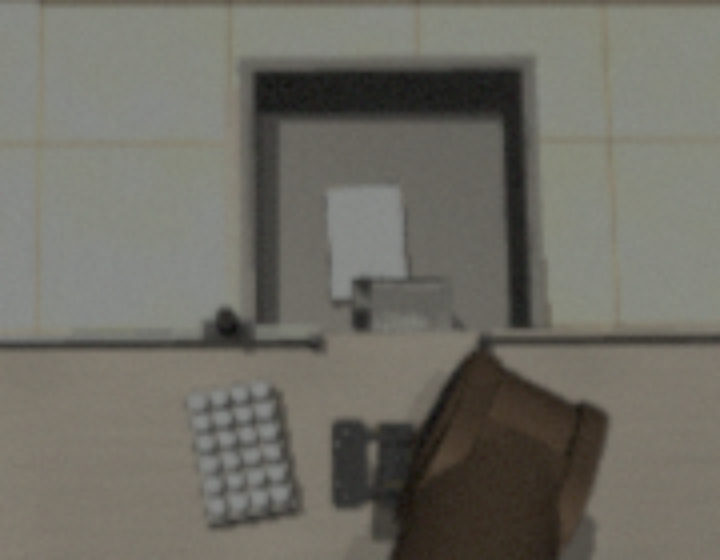

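View pics/s10.png

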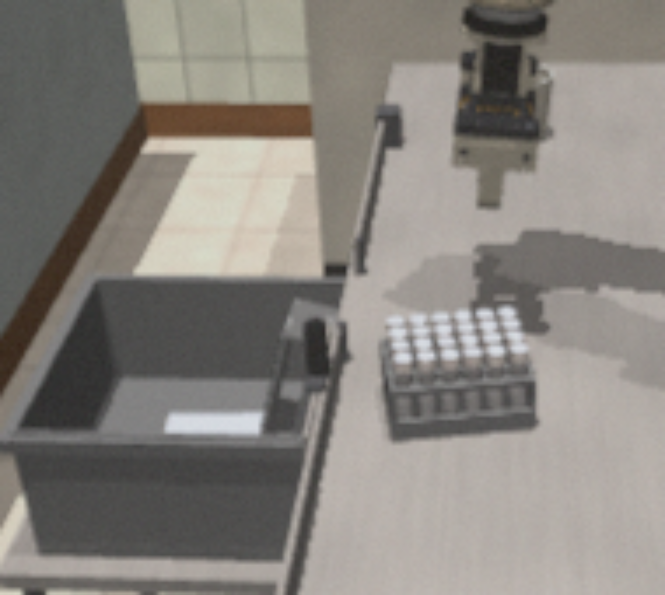

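The rack appears to stand on end against the near wall. I'll check its height before closing the gate, with a wrist view on the way.

```bash
python3 -m inch '[[[0,-25,10,-40,0],[0,-35,15,-40,0],[0,-35,15,-20,0],[0,-35,15,0,0],[0,-35,10,0,0],[0,-20,0,0,0],[0,0,0,0,0]]]'; python3 st.py 674 28 57
python3 - <<'E'
from h import *
d=eyes.get_image('wrist'); cv2.imwrite('pics/w11.png',d['frame'])
d=eyes.get_image('side'); cv2.imwrite('pics/s11.png',cv2.resize(d['frame'][150:230,240:330],None,fx=7,fy=7,interpolation=cv2.INTER_CUBIC))
E
```

```text
clock: 20.15
position: [0.7145, -0.0887, 0.237]
ee_rot: [-0.006, 3.073, 0.045]
force: [-0.2, 0.0, -0.0]
width: 0.998
t 20.15 p [714.5 -88.7 237. ] turn to align 0.28 F [-0.2  0.  -0. ] w 0.998 tilt 4.25
tool shift now [ 52.3 111.6 180.2]
```

View pics/w11.png

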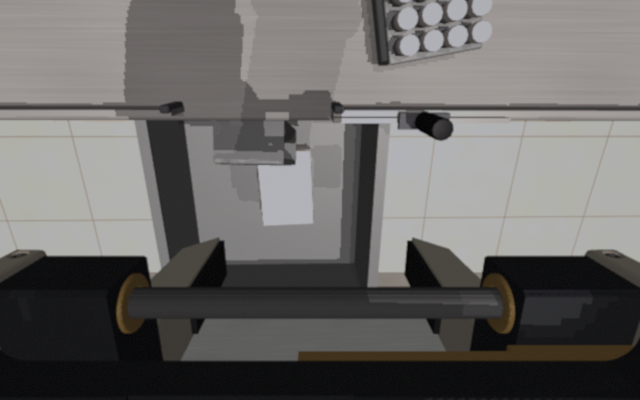

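View pics/s11.png

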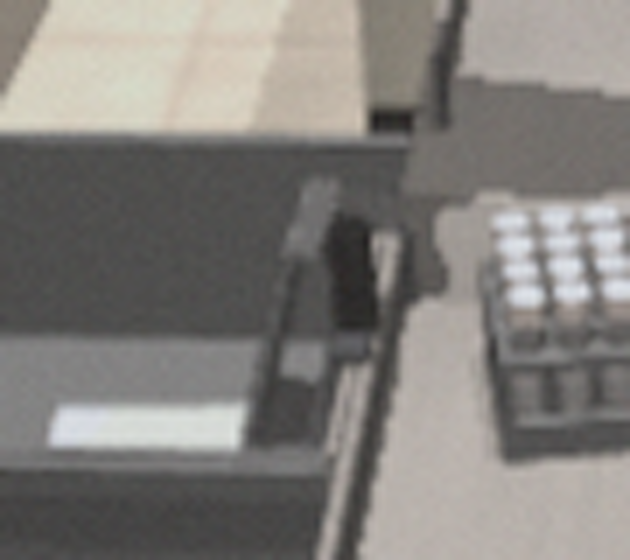

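```bash
python3 - <<'E'
from h import *
s=arm.observe();d=eyes.get_image('wrist');e=eyes.get_image('side')
print(np.array(d['intrinsics'])[0,0])
def wr(u,v):
    a=wplane(d,s,u,v,1.);b=wplane(d,s,u,v,0.);R=Ro.from_rotvec(s['ee_rot']).as_matrix();c=s['position']+R@np.array(d['T_tool_cam'])[:3,3];return c,(b-a)/np.linalg.norm(b-a)
for (u,v) in((284,163),(295,163)):
  for (a,b) in((281.1,185.7),(284.5,175.7)):
    c1,r1=wr(u,v);c2,r2=ray(e,a,b);r2=r2/np.linalg.norm(r2)
    A=np.stack([r1,-r2],1);x=np.linalg.lstsq(A,c2-c1,rcond=None)[0]
    print((u,v),(a,b),((c1+x[0]*r1+c2+x[1]*r2)/2).round(3),'gap',np.linalg.norm(c1+x[0]*r1-c2-x[1]*r2).round(3))
for z in(-.2,-.15,-.1,-.05,-.01):
    A,B=wplane(d,s,214,163,z),wplane(d,s,284,163,z); print(z,A.round(3),B.round(3),np.linalg.norm(A-B).round(3))
E
```

```text
343.7500106305939
(284, 163) (281.1, 185.7) [ 0.729 -0.121 -0.012] gap 0.0
(284, 163) (284.5, 175.7) [ 0.716 -0.118  0.031] gap 0.004
(295, 163) (281.1, 185.7) [ 0.727 -0.107 -0.003] gap 0.0
(295, 163) (284.5, 175.7) [ 0.714 -0.106  0.038] gap 0.004
-0.2 [ 0.779 -0.255 -0.2  ] [ 0.779 -0.133 -0.2  ] 0.122
-0.15 [ 0.766 -0.242 -0.15 ] [ 0.766 -0.13  -0.15 ] 0.112
-0.1 [ 0.752 -0.228 -0.1  ] [ 0.753 -0.127 -0.1  ] 0.102
-0.05 [ 0.739 -0.215 -0.05 ] [ 0.739 -0.123 -0.05 ] 0.091
-0.01 [ 0.729 -0.204 -0.01 ] [ 0.729 -0.121 -0.01 ] 0.083
```

The rack's upper end is at z≈-0.012, which is below the table top, so its centre is about 0.105 m above the bin floor (limit 0.135). The gate's underside is at about +6 mm, so it clears. Now for the post: its top is at about (434,126) in the wrist view.

```bash
python3 - <<'E'
from h import *
s=arm.observe();d=eyes.get_image('wrist')
print(wplane(d,s,435,127,.095).round(4))
E
python3 -m inch '[[[0,14,35,10,0],[0,14,35,20,0],[0,8,30,30,0],[0,6,5,30,0],[0,2,0,20,0],[0,0,0,0,0]]]'; python3 st.py 676 26 57
```

```text
[0.6689 0.0157 0.095 ]
clock: 21.0
position: [0.6697, 0.0165, 0.129]
ee_rot: [0.01, 3.069, 0.045]
force: [-0.5, -0.8, 0.5]
width: 1.0
t 21.0 p [669.7  16.5 129. ] turn to align -0.32 F [-0.5 -0.8  0.5] w 1.0 tilt 4.46
tool shift now [-1.1  7.4 72.5]
```

```bash
python3 -m inch '[[[0,0,2,25,0],[0,0,0,30,0],[0,0,0,18,0],[1,0,0,0,0],[1,0,0,0,0],[1,0,0,0,0],[1,0,0,0,0],[1,0,0,0,0],[1,0,0,0,0],[1,0,0,0,0],[1,0,0,0,0],[1,0,0,0,0]]]' 12; python3 st.py 676 -142 57
```

```text
clock: 22.2
position: [0.6802, 0.0172, 0.0683]
ee_rot: [0.017, 3.053, 0.048]
force: [-0.0, 3.1, 1.5]
width: 0.266
t 22.2 p [680.2  17.2  68.3] turn to align -0.58 F [-0.   3.1  1.5] w 0.266 tilt 5.35
tool shift now [   3.2 -159.6    5.9]
```

```bash
python3 -m inch '[[[1,0,0,6,0],[1,0,-14,0,0],[1,0,-16,0.5,0],[1,0,-16,0.5,0],[1,0,-16,0.5,0],[1,0,-16,0.5,0],[1,0,-16,0.5,0],[1,0,-16,0.5,0],[1,0,-14,0,0],[1,0,-12,0,0]]]' 12; python3 st.py 676 -142 57
```

```text
clock: 23.2
position: [0.6824, -0.1157, 0.0628]
ee_rot: [0.003, 3.047, 0.064]
force: [-1.3, 3.8, 7.0]
width: 0.221
t 23.2 p [ 682.4 -115.7   62.8] turn to align 0.02 F [-1.3  3.8  7. ] w 0.221 tilt 5.89
tool shift now [  6.8 -26.5   4.1]
```

```bash
python3 -m inch '[[[1,0,-10,0,0],[1,0,-10,0,0],[1,0,-7,0,0],[1,0,-5,0,0],[1,0,-5,0,0]]]' 12; python3 st.py 676 -142 57
```

```text
clock: 23.7
position: [0.6825, -0.1446, 0.0625]
ee_rot: [-0.005, 3.048, 0.086]
force: [-4.0, 15.7, 11.8]
width: 0.226
t 23.7 p [ 682.5 -144.6   62.5] turn to align 0.34 F [-4.  15.7 11.8] w 0.226 tilt 6.21
tool shift now [6.9 2.3 5.1]
```

There is 16 N at y=-0.145, so it's on the shut stop. One more small push, then release and lift.

```bash
python3 -m inch '[[[1,0,-5,0,0],[1,0,1,0,0],[0.3,0,0,0,0],[0.3,0,0,0,0],[0.3,0,0,0,0],[0.3,0,0,-25,0],[0.3,0,0,-40,0],[0.3,20,0,-40,0],[0.3,40,0,-30,0],[0.3,40,0,0,0],[0.3,40,0,0,0],[0.3,0,0,0,0]]]' 12; python3 st.py
python3 - <<'E'
from h import *
d=eyes.get_image('wrist'); cv2.imwrite('pics/w12.png',d['frame'])
d=eyes.get_image('top'); cv2.imwrite('pics/t12.png',cv2.resize(d['frame'][100:260,240:440],None,fx=3.9,fy=3.7))
d=eyes.get_image('side'); cv2.imwrite('pics/s12.png',cv2.resize(d['frame'][90:260,200:390],None,fx=3.5,fy=3.5))
E
```

```text
clock: 24.9
position: [0.5236, -0.1577, 0.1852]
ee_rot: [-0.003, 3.054, 0.09]
force: [-0.1, 0.0, 0.1]
width: 0.695
t 24.9 p [ 523.6 -157.7  185.2] turn to align 0.24 F [-0.1  0.   0.1] w 0.695 tilt 6.0
```

View pics/t12.png

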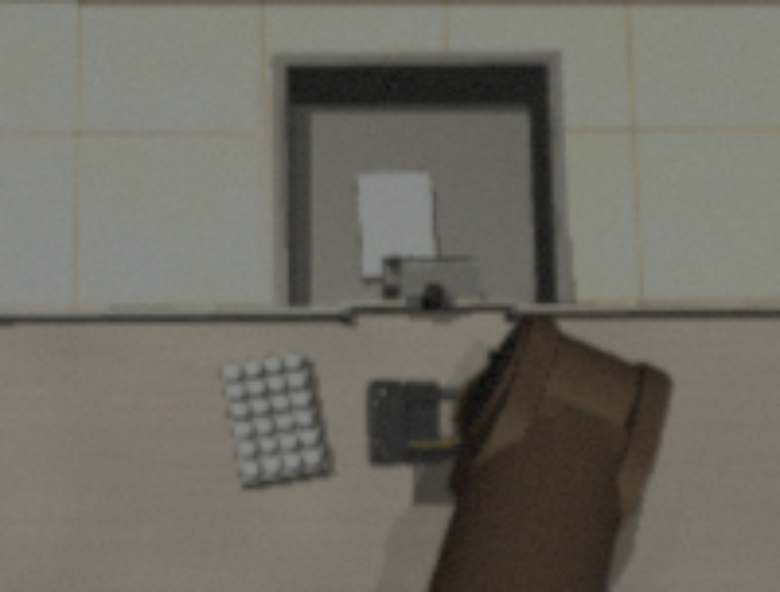

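View pics/s12.png

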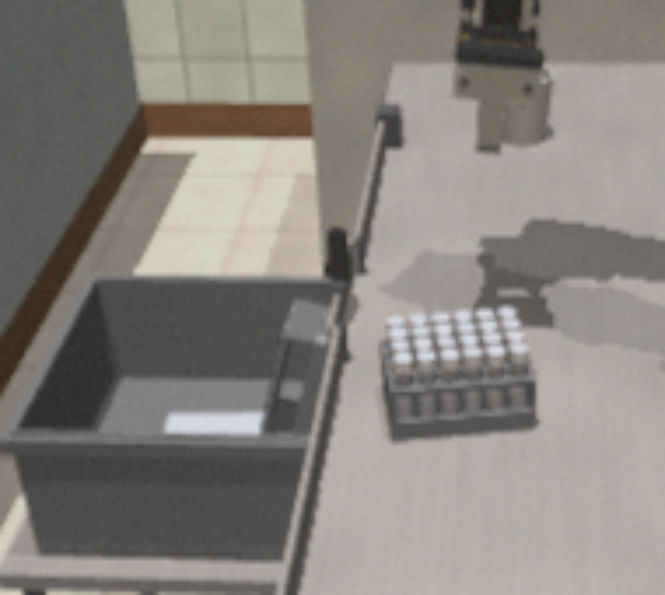

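The gate is shut again: the post is at (433,288) in the top crop, mid-gap. The rack still stands on end in the bin, so I'll check its height independently using the top and side views.

```bash
python3 - <<'E'
from h import *
d=eyes.get_image('top'); cv2.imwrite('pics/t13.png',cv2.convertScaleAbs(cv2.resize(d['frame'][150:190,320:380],None,fx=12,fy=12,interpolation=cv2.INTER_CUBIC),alpha=1.6))
d=eyes.get_image('side'); cv2.imwrite('pics/s13.png',cv2.convertScaleAbs(cv2.resize(d['frame'][165:220,260:310],None,fx=10,fy=10,interpolation=cv2.INTER_CUBIC),alpha=1.6))
E
```

```text
(no output)
```

View pics/t13.png

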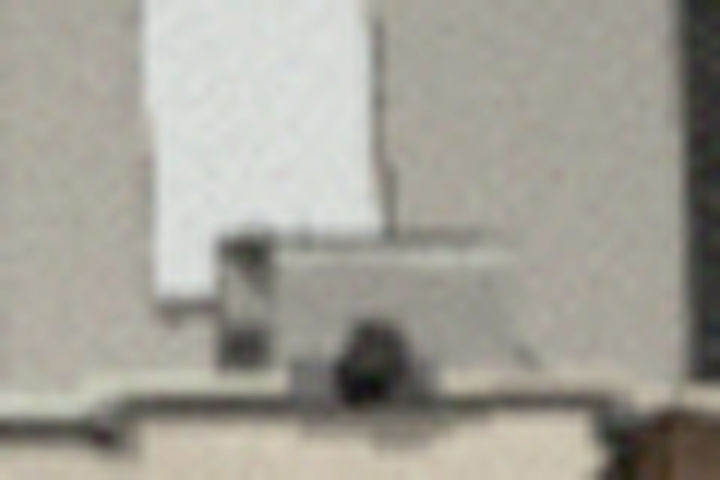

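View pics/s13.png

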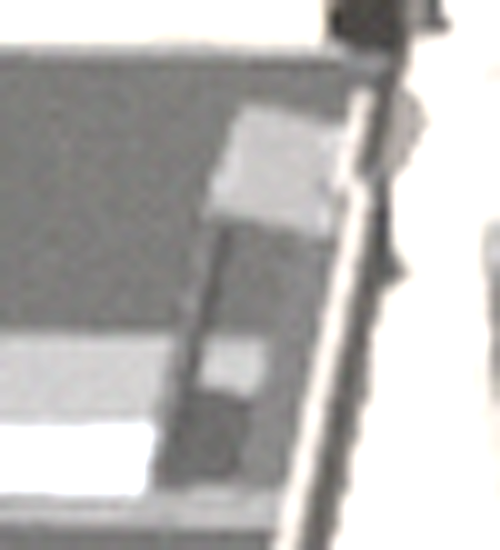

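View pics/w12.png

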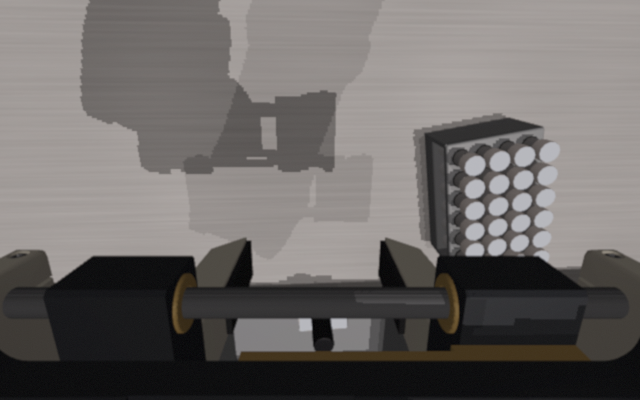

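```bash
python3 - <<'E'
from h import *
d=eyes.get_image('top');e=eyes.get_image('side')
for (u,v),(a,b) in(((342.3,170.5),(280.6,186.1)),((362.8,170.5),(283.6,175.5)),((350.6,178.5),(293,153))):
    c1,r1=ray(d,u,v);c2,r2=ray(e,a,b)
    x=np.linalg.lstsq(np.stack([r1,-r2],1),c2-c1,rcond=None)[0]
    p,q=c1+x[0]*r1,c2+x[1]*r2; print(((p+q)/2).round(4),np.linalg.norm(p-q).round(4))
c,r=ray(d,351,178); P=lambda u,v,z:plane(d,320+u/12-.46,150+v/12-.46,z)
print('post',P(370,340,.095),'gap ends',P(118,425,.04),P(605,425,.04))
s=arm.observe();print(s['dq'].round(3))
f=d['frame'];print('bott',plane(d,170,242,.1))
cv2.imwrite('pics/full.png',f)
E
```

```text
[ 0.7315 -0.1207 -0.0135] 0.0001
[ 0.7329 -0.2057 -0.021 ] 0.0011
[ 0.6774 -0.1424  0.1046] 0.0107
post [ 0.67643677 -0.1426      0.095     ] gap ends [ 0.66104435 -0.06487597  0.04      ] [ 0.65931855 -0.22395207  0.04      ]
[ 0.004 -0.001  0.001  0.007  0.002  0.001  0.001]
bott [0.44367666 0.52137437 0.1       ]
```

View pics/full.png

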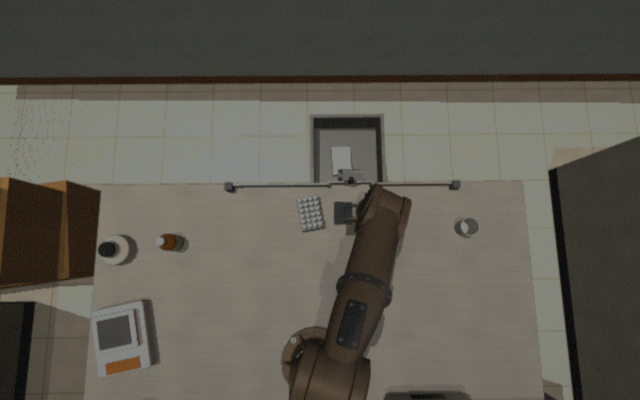

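The post is 2 mm from mid-gap. The rack's upper end is at z≈-0.017 and measures 85 mm, as it should, so its centre is at about (-0.08, -0.02, 0.10) in the bin frame, inside the limits. Nothing else has moved and the arm is clear, so I'm handing in.

```bash
python3 -c "
from cell import workorder
print(workorder.sign_off())"
```

```text
the job is handed in; nothing more can be done
None
```

I handed the job in at about 25 s of the 72 s allowed, and no verdict was reported. The gate went fully open, the well block and the empty rack were pushed through the gap into the bin, and the gate was slid shut again.

- **Gate:** The gripper moved about 172 mm between the open and shut stops, against the stated 170 mm. In the last top view the post is about 2 mm from the middle of the gap (limit 12 mm). My measurements of the gap's middle disagreed by a few mm (y = -0.142 to -0.150).
- **Well block:** It lies flat on the bin floor.
- **Empty rack:** It did not fall flat. It is standing on end against the bin's near wall, probably partly on the block. Its upper end is about 17 mm below the table top. That puts its centre about 0.10 m above the bin floor (limit 0.135 m) and about 30 mm inside the x limit. It looked the same in the pictures from when I first lifted the arm away to the end, so I took it to be at rest.
- **Other items:** The full rack, bottle and beaker look unmoved in the last top view; I judged this by eye and did not re-measure them. The arm was clear of everything.

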